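# Tip the beads out of a snap-lid case into the sorting tray

## Robot

A 6-joint arm with a two-finger parallel gripper is mounted at the origin on the work surface. World frame = base frame: x ahead of the robot, y to its left, z up, the work surface at z = 0. Lengths are in m, angles in rad, forces in N, time in s.
With the tool pointing down it reaches from about 0.35 to 0.925 m from the base axis. Payload 6.4 kg.
Tool frame: the origin (TCP) lies at the very end of the fingers, on their centre line; the grasp point (between the pads) lies 19 mm behind it; z points along the fingers, y is the line along which they close (so a half turn about z gives the same grasp; the last joint's range is limited). The gripper opens to 85 mm and grips with 20 to 120 N. Pads are 22 mm wide; open, the fingers measure 114 mm over their backs; the gripper's body (76 mm by 85 mm) begins 54 mm behind the grasp point. The pads swing forward as they close: fully open they stand 13 mm farther back than shut.
Start: joints at [-1.513, 0.245, 1.558, -0, 1.339, -0.174], TCP at [0.149, -0.633, 0.211] pointing down, gripper open.
Joint ranges: [-3.13, 3.13], [-1.02, 2.26], [0.13, 2.54], [-0.95, 4.09], [0.21, 2.88], [-2.74, 2.74]. Speed limits (rad/s): [2.57, 2.57, 3.14, 3.14, 3.14, 3.14].

## Interface

Orientations are given as a rotation vector (axis times angle).
In Python, from rig import state, viewer, robot gives the robot as it stands.
- The arm moves only by the tool move_arm, never from a script. Its argument "increments" is a list of rows, each a list of 7 numbers: the closure in counts, from 0 (fully open) to 255 (shut), then the shift along the world's x, y, z in mm, then the turn, a rotation vector about the world's x, y, z in rad. A call has 1 to 12 rows; each row shifts and turns the commanded pose from where the row before left it; what a row does not reach is not made up. A row lasts 1/10 s, in which the tool goes at most 50 mm and 8.59 degrees, less where a joint would pass 70% of its speed; a pose out of reach is approached as far as the arm can. A call with a gripper value outside its range is refused whole. The fingers move at their own pace and stop on an object; the grip force is fixed at half the most. Time passes only in rows, so rows that do not move let the fingers close. It gives the time, the measured TCP pose, the force, the opening and the grip force at its end, in the units of the state.
- state(): the state, without advancing time (a new reading comes with each control period).
- viewer.grab_frame(name): name is "scene" or "top" or "wrist"; returns the picture (384x512x3 uint8, red, green, blue); there is no depth.
- viewer.camera_info(name): a dict with "vfov" (degrees; the focal length in pixels is half the picture's height over the tangent of half this angle, whatever the lens; pixels are square), "cx", "cy" (the principal point, pixels), "R" (3x3) and "t" (3): a world point X has camera coordinates R X + t; the wrist camera has in their place "mount" (4x4, takes a point from camera to tool coordinates, whose origin is the TCP and whose axes are the flange's). Camera axes: x right, y down, z forward; pixel columns grow to the right and rows downward; lengths in m; the calibration is good to about 2 mm. A picture is of the moment at which its call begins: read the wrist's pose just before it. camera_info takes no time and is no camera call.
- robot.sign_off(): hands the job in; it is judged then, once.
The state is a dict: "time_s": time; "joint_pos": joint angles; "joint_vel": joint speeds; "joint_efforts": joint torques, N m; "ee_pos": TCP position; "tcp_rot": TCP orientation; "force": force on the tool from outside, world axes, zero at the start; "ft_torque": the same for the moment, N m; "finger_gap": opening from 0.0 (shut) to 1.0 (fully open); "gripper_force": force on a finger pad.
Only numpy, scipy, OpenCV 4.12 (cv2) and the standard library are available. Lean on these libraries where they do the work, as an engineer would, in place of code of your own. Each camera call takes 0.05 s, during which the arm holds its last target. There are 200 camera calls.

## Task

Swing the lid of the small bead case fully back, past the point where its sprung hinge snaps over and holds it open by itself, while the case stays standing. Only then lift the case, tip it over its sloping front edge so that all three beads roll into the wooden sorting tray, and stand the empty case upright on the table, not in the tray. Do not push the bangle, the loupe or the pendant about.

Things in the scene. Friction and masses are not known exactly. Their poses are not given: they have to be found in the camera images.
- case_center (a point): Centre of the bead case, 20 mm above its underside: a loose dark red lacquered box, outside 100 (x) x 64 (y) x 40 mm high, about 0.5 kg with lid, standing on the table. Axes: x from the pouring front (-x side, roughly towards the robot) to the hinged rear, y across, z up. Straight side walls 4 mm thick, full length and height, to grip across the 64 mm width.
- case: The same bead case: origin at the centre of its underside, same axes.
- case_lip (a point): Middle of the case's pouring lip, 50 mm in front of its centre and 20 mm above its underside. There is no front wall: the 4 mm floor of the rear half, where the beads lie, turns into a ramp rising at 19 degrees to this lip. With the lid open the beads start to roll out when the front is tipped down more than about 20 degrees; at 45 all have left.
- lid (a joint): Lid angle in rad: 0 shut, 2.3 at the stop, fully back. Dark red plate 100 x 64 x 5 mm hinged along the top of the rear wall, with an 8 mm skirt under its front edge that closes the pouring front. A light snap spring pushes it shut below about 1.6 rad (let go, it falls shut); past that it flips over to the stop and holds there, also while the case is tipped. Under 1 N at the tab opens it.
- lid_tab (a point): Middle of the front end of the lid's brass tab: 44 mm wide, 4 mm thick, it sticks out 22 mm in front of the lid's front edge, 43 mm above the table when shut, with nothing beneath it (underside 41 mm above the table). 122 mm from the hinge line. Moves with the lid.
- lid_hinge (a point): Middle of the hinge line, which runs along the case's y axis: 50 mm behind the case's centre and 40 mm above its underside.
- tray: Pale wooden sorting tray with grey felt floor, heavy, does not move: 170 (x) x 140 (y) x 28 mm high, walls 6 mm, felt 8 mm above the table. Origin at the centre of its underside; z up.
- bead0_center (a point): Centre of a polished stone bead, a 19 mm ball of 11 g, one of three alike inside the case at the start.
- bead1_center (a point): Centre of a polished stone bead, a 19 mm ball of 11 g, one of three alike inside the case at the start.
- bead2_center (a point): Centre of a polished stone bead, a 19 mm ball of 11 g, one of three alike inside the case at the start.
- bangle_box: Bystander: open presentation box with a bangle, heavy, does not move: 96 x 96 x 36 mm with its lid standing behind (+x) to 122 mm high. Origin at the centre of its underside.
- bangle: Bystander: loose stone bangle lying flat, 72 mm across, 12 mm high; origin at the centre of its underside.
- loupe: Bystander: folding loupe lying flat, loose: 28 mm disc and 44 mm long handle plate, 10 mm high; origin under the disc's centre.
- pendant: Bystander: loose stone pendant lying flat, 38 mm disc, 7 mm thick; origin under its centre.
Not all that is in view belongs to the job. Leave any red look-alike of the tray alone. What is shaped like the case but purple is not meant.

How it is judged:
On the way, in this order (a step that is already met when the one before it is completed fails the run):
1. the lid is fully back, held past its snap point, the case still standing (value of joint lid above 2.15 rad and angle between case_center's own z axis and vertical below 0.2 rad and height (world z) of case_center below 0.035 m), for 0.2 s.
2. all three beads are in the tray, the lid still back (x of bead0_center in the frame of tray between -0.079 and 0.079 m and y of bead0_center in the frame of tray between -0.064 and 0.064 m and height (world z) of each of bead0_center, bead1_center, bead2_center below 0.03 m and x of bead1_center in the frame of tray between -0.079 and 0.079 m and y of bead1_center in the frame of tray between -0.064 and 0.064 m and x of bead2_center in the frame of tray between -0.079 and 0.079 m and y of bead2_center in the frame of tray between -0.064 and 0.064 m and value of joint lid above 2 rad), for 0.2 s.
At the end, for the whole second after the job is handed in: All three beads lie within the tray's walls (centres within 79 mm along and 64 mm across its centre, below 30 mm), and the case stands upright (within 7 degrees) on the table itself, not in the tray or on anything, at rest (x of bead0_center in the frame of tray between -0.079 and 0.079 m and y of bead0_center in the frame of tray between -0.064 and 0.064 m and height (world z) of each of bead0_center, bead1_center, bead2_center below 0.03 m and x of bead1_center in the frame of tray between -0.079 and 0.079 m and y of bead1_center in the frame of tray between -0.064 and 0.064 m and x of bead2_center in the frame of tray between -0.079 and 0.079 m and y of bead2_center in the frame of tray between -0.064 and 0.064 m and angle between case_center's own z axis and vertical below 0.12 rad and height (world z) of case_center below 0.024 m and linear speed of case below 0.02 m/s); the robot touches nothing.
It fails at once if the case is tipped more than 26 degrees while its lid is not fully back (angle between case_center's own z axis and vertical above 0.45 rad and value of joint lid below 1.95 rad).
It fails at once if the bangle is pushed more than 40 mm (distance of bangle from where it was at the start of the episode above 0.04 m).
It fails at once if the loupe is pushed more than 40 mm (distance of loupe from where it was at the start of the episode above 0.04 m).
It fails at once if the pendant is pushed more than 40 mm (distance of pendant from where it was at the start of the episode above 0.04 m).
It also fails if it takes over 72 s, if anything falls off the work surface, if the arm or the gripper's body presses on something with over 40 N, if the wrist force passes 120 N, or if a joint passes its speed limit or range.

## Working session

There is one attempt and no reset: what is moved stays moved. The work goes in short steps, Python scripts to look and compute and a tool call to move; the robot and the scene stay as the last step left them, time stands still between calls to the robot, and variables do not carry over. Pictures are saved under pics/ and viewed, at most 10 in all, crops included, and the job is handed in when it is done.

Besides the shell and the picture viewer there is one more tool, called after "Emit:" by a JSON object that holds its "method" and its "body", one argument or row to a line. move_arm: Moves the arm, as the interface text tells. Its arguments: {"type":"object","properties":{"increments":{"type":"array"}},"required":["increments"]}

```bash
mkdir -p pics
cat > h.py <<'E'
import numpy as np, cv2
from scipy.spatial.transform import Rotation as Ro
from rig import state, viewer, robot
def cam(n):
    c=viewer.camera_info(n); f=192/np.tan(np.radians(c['vfov'])/2)
    return f,c['cx'],c['cy'],c
def ray(n,u,v,s=None):
    f,cx,cy,c=cam(n); d=np.array([(u-cx)/f,(v-cy)/f,1])
    if n=='wrist':
        M=np.array(c['mount']); T=Ro.from_rotvec(s['tcp_rot']).as_matrix()
        return T@M[:3,3]+np.array(s['ee_pos']), T@M[:3,:3]@d
    R=np.array(c['R']); return -R.T@np.array(c['t']), R.T@d
def at(n,u,v,z,s=None):
    o,d=ray(n,u,v,s); return o+d*(z-o[2])/d[2]
def px(n,X):
    f,cx,cy,c=cam(n); p=np.array(c['R'])@np.array(X)+np.array(c['t']); return f*p[0]/p[2]+cx, f*p[1]/p[2]+cy
def shot(n,name,box=None,k=1):
    im=viewer.grab_frame(n)[:,:,::-1]
    cv2.imwrite('pics/raw_'+name+'.png',im)
    if box: im=im[box[1]:box[3],box[0]:box[2]]
    cv2.imwrite('pics/'+name+'.png',cv2.resize(im,None,fx=k,fy=k,interpolation=cv2.INTER_CUBIC))
E
python3 - <<'E'
from h import *
ims=[]
shot('top','a',k=1.5); shot('scene','b',k=1.5)
for n in('top','scene'):
    print(n,cam(n)[0],ray(n,256,192))
print(state())
E
```

```text
top 429.0708316312654 (array([0.30325408, 0.06552097, 1.3537108 ]), array([ 0.15660754, -0.01658764, -0.98780984]))
scene 355.21022600848005 (array([1.28794737, 0.40307863, 0.65519936]), array([-0.74703213, -0.32754322, -0.57851027]))
{'time_s': 0.1, 'joint_pos': array([-1.51313622e+00,  2.45752562e-01,  1.55892552e+00, -3.37559408e-06,
        1.33870896e+00, -1.74103721e-01]), 'joint_vel': array([ 0.00038374,  0.00103243, -0.00201391,  0.00113276,  0.00123377,
       -0.0015233 ]), 'joint_efforts': array([ 2.50291050e-04, -4.30671930e+01, -3.27127397e+01, -1.33562967e-04,
        2.79372216e-03,  1.52232752e-05]), 'ee_pos': array([ 0.14927155, -0.63205874,  0.20986727]), 'tcp_rot': array([-3.11874295e+00, -3.63033599e-01, -1.58772016e-04]), 'force': array([ 0.07980315, -0.19324517,  0.35883655]), 'ft_torque': array([-0.01463751, -0.02821093,  0.01682544]), 'gripper_force': 0.0, 'finger_gap': 1.0020502034627081}
```

View pics/a.png

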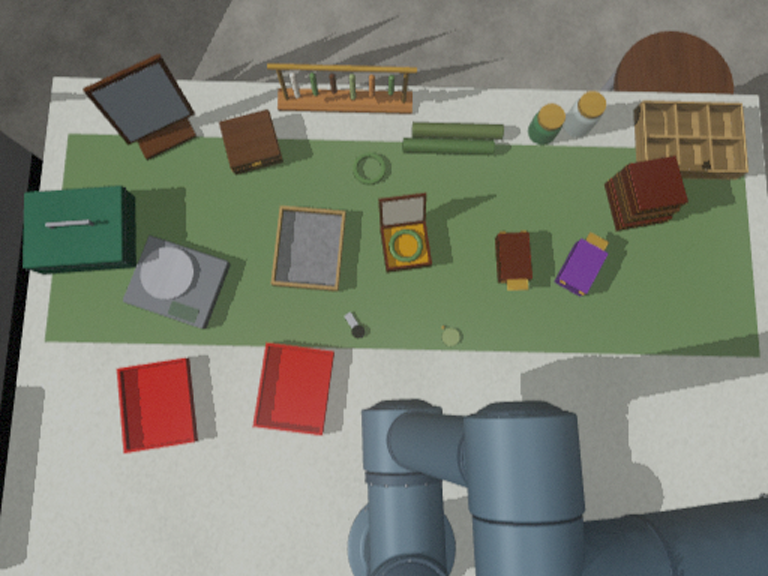

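View pics/b.png

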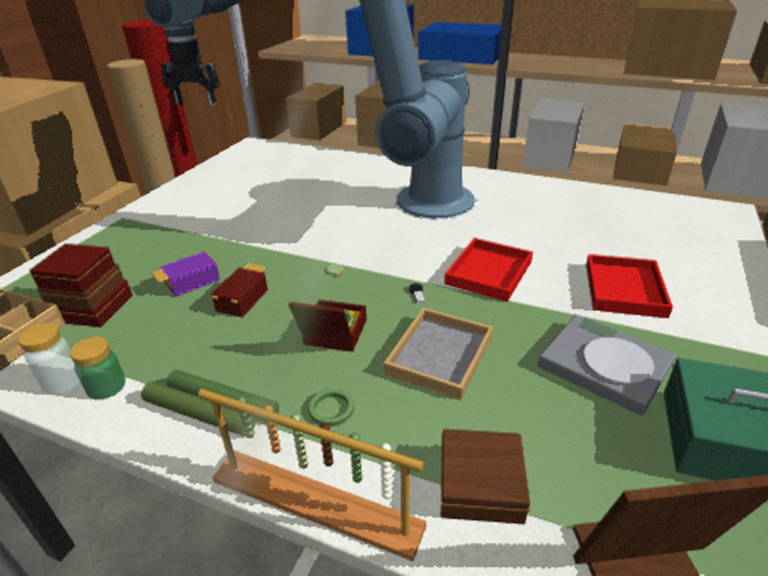

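The top picture shows these candidates for the case (enlarged pixels):
- Dark red box with a brass tab towards the robot at (514,260). It fits: red lacquer, and the tab is on the -x side.
- Purple look-alike at (582,265), which is excluded.
- Dark red stack at (645,190), which is too big and has no tab.

The tray is the pale wood one with a grey floor at (309,247). The two red trays are look-alikes. I'll confirm with one crop.

Run:
```python
import cv2
im=cv2.imread('pics/raw_a.png')
a=cv2.resize(im[145:205,310:420],None,fx=7,fy=7,interpolation=cv2.INTER_CUBIC)[:, :770]
b=cv2.resize(im[130:235,170:310],None,fx=0.01+5.49,fy=5.5,interpolation=cv2.INTER_CUBIC)
import numpy as np
cv2.imwrite('pics/c.png',a); cv2.imwrite('pics/d.png',b); print(a.shape,b.shape)
```

```text
(420, 770, 3) (578, 770, 3)
```

View pics/c.png

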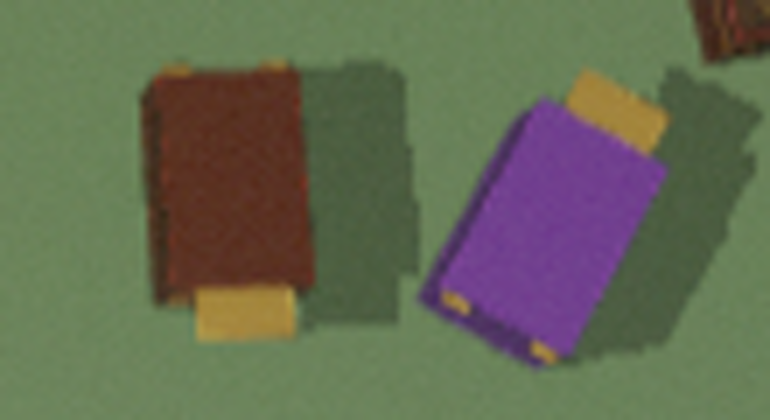

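View pics/d.png

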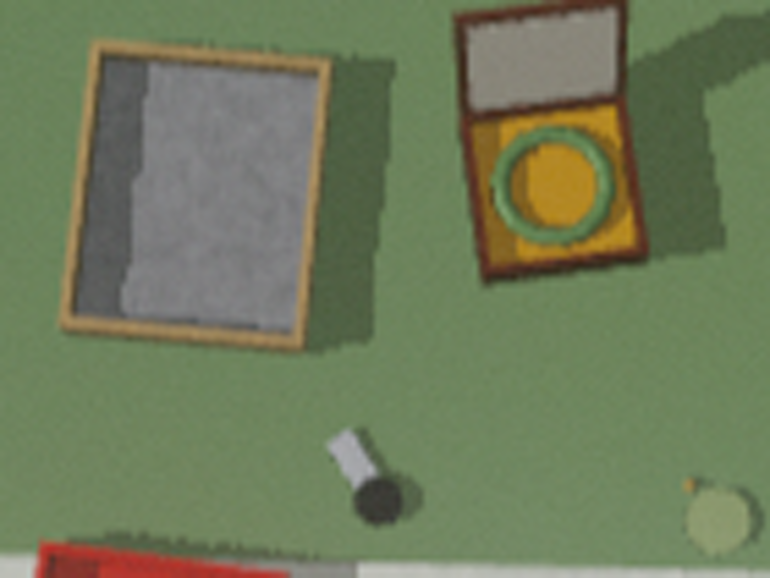

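The crop confirms it: the dark red case has its brass tab towards the robot (tab front corners at (197,342) and (296,340)), and the purple one is turned away. The tray's outer top corners are (95,40), (331,57), (302,350) and (62,330). The loupe is at (378,500) and the pendant at (718,520).

Run:
```python
from h import *
np.set_printoptions(precision=4,suppress=True)
c=lambda u,v,z:at('top',u/7+310-.43,v/7+145-.43,z)
d=lambda u,v,z:at('top',u/5.5+170-.41,v/5.5+130-.41,z)
for n,p in dict(RL=(155,72),RR=(299,70),FR=(315,288),FL=(165,292)).items(): print(n,c(*p,.045))
for n,p in dict(TL=(197,342),TR=(297,340)).items(): print(n,c(*p,.045))
T=[d(*p,.028) for p in [(95,40),(331,57),(302,350),(62,330)]]; print(np.array(T),np.mean(T,0))
print('sides',[np.linalg.norm(T[i]-T[(i+1)%4]) for i in range(4)])
for p in [(460,15),(625,0)]: print('boxlid',d(*p,.122))
for p in [(485,280),(645,258),(468,115),(622,98)]: print('box',d(*p,.036))
print('loupe',d(378,500,.01),d(340,438,.01),'pend',d(718,520,.007))
print('purple',c(425,300,.045),c(520,100,.045))
print('wrist',cam('wrist'))
```

```text
RL [ 0.6342 -0.1924  0.045 ]
RR [ 0.6366 -0.2573  0.045 ]
FR [ 0.5372 -0.2623  0.045 ]
FL [ 0.5339 -0.1955  0.045 ]
TL [ 0.5118 -0.2094  0.045 ]
TR [ 0.5137 -0.2537  0.045 ]
[[0.6869 0.2675 0.028 ]
 [0.6799 0.1302 0.028 ]
 [0.5074 0.1416 0.028 ]
 [0.5159 0.2781 0.028 ]] [0.5975 0.2043 0.028 ]
sides [np.float64(0.13743092570973556), np.float64(0.17286440526162128), np.float64(0.136760603937418), np.float64(0.17127874028344983)]
boxlid [0.6784 0.0565 0.122 ]
boxlid [ 0.689 -0.033  0.122]
box [0.5486 0.0385 0.036 ]
box [ 0.5634 -0.0524  0.036 ]
box [0.645 0.05  0.036]
box [ 0.6571 -0.0386  0.036 ]
loupe [0.4248 0.0966 0.01  ] [0.4598 0.1193 0.01  ] pend [ 0.4177 -0.0975  0.007 ]
purple [ 0.5329 -0.3111  0.045 ] [ 0.625  -0.3566  0.045 ]
wrist (np.float64(275.80989851508207), 256.27133122868634, 189.75961612996392, {'vfov': 69.68599596252125, 'cx': 256.27133122868634, 'cy': 189.75961612996392, 'mount': array([[-0.0007, -0.9595, -0.2816,  0.0712],
       [ 1.    , -0.0006, -0.0004,  0.0006],
       [ 0.0002, -0.2816,  0.9595, -0.1622],
       [ 0.    ,  0.    ,  0.    ,  1.    ]])})
```

Measurements agree with the given sizes:
- **Case:** top 66 x 99 mm, centre (0.5855, -0.227), yaw +0.041. Tab edge at (0.513, -0.231), expected (0.5136, -0.230).
- **Tray:** centre (0.5975, 0.204), yaw -0.06.

Plan:
1. Close the fingers and tilt the tool 45° forward.
2. Hook the tab from beneath and swing it on an arc about the hinge.

Emit:
{"method": "move_arm", "body": {
  "increments": [
    [255, 21, 33, -1, 0, 0, -0.016],
    [255, 21, 33, -1, 0, 0, -0.016],
    [255, 21, 33, -1, 0, 0, -0.016],
    [255, 21, 33, -1, 0, 0, -0.016],
    [255, 21, 33, -1, 0, 0, -0.016],
    [255, 21, 33, -1, 0, 0, -0.016],
    [255, 21, 33, -1, 0, 0, -0.016],
    [255, 21, 33, -1, 0, 0, -0.016],
    [255, 21, 33, -1, 0, 0, -0.016],
    [255, 21, 33, -1, 0, 0, -0.016],
    [255, 21, 33, -1, 0, 0, -0.016],
    [255, 21, 33, -1, 0, 0, -0.016]
  ]
}}

```text
time_s: 1.3
ee_pos: [0.4017, -0.235, 0.1986]
tcp_rot: [-3.141, -0.061, 0.0]
force: [0.2, -0.7, 0.7]
finger_gap: -0.003
gripper_force: 0.0
```

Emit:
{"method": "move_arm", "body": {
  "increments": [
    [255, 0, 0, 0, 0.0053, -0.131, 0],
    [255, 0, 0, 0, 0.0053, -0.131, 0],
    [255, 0, 0, 0, 0.0053, -0.131, 0],
    [255, 0, 0, 0, 0.0053, -0.131, 0],
    [255, 0, 0, 0, 0.0053, -0.131, 0],
    [255, 0, 0, 0, 0.0053, -0.131, 0],
    [255, 0, 0, 0, 0, 0, 0],
    [255, 0, 0, 0, 0, 0, 0]
  ]
}}

```text
time_s: 2.1
ee_pos: [0.4009, -0.2369, 0.1987]
tcp_rot: [-2.888, -0.055, -1.195]
force: [0.1, -0.5, 0.6]
finger_gap: -0.003
gripper_force: 0.0
```

```bash
cat >> h.py <<'E'
def rep():
    s=state(); R=Ro.from_rotvec(s['tcp_rot']).as_matrix()
    np.set_printoptions(precision=4,suppress=True)
    print('t',s['time_s'],'p',s['ee_pos'],'F',s['force'],'gap',s['finger_gap'],'gf',s['gripper_force']);print('R',R.T.tolist() and R.round(3).tolist());print('q',s['joint_pos'])
E
python3 -c "from h import *;rep()"
```

```text
t 2.1 p [ 0.4009 -0.2369  0.1987] F [ 0.1145 -0.4582  0.5611] gap -0.002715800741242955 gf 0.0
R [[0.707, 0.039, 0.706], [0.027, -0.999, 0.028], [0.706, -0.001, -0.708]]
q [-1.2272 -0.5546  2.4369  0.8361  1.1393 -0.0149]
```

Emit:
{"method": "move_arm", "body": {
  "increments": [
    [255, 10, 0.6, -36, 0, 0, 0],
    [255, 10, 0.6, -36, 0, 0, 0],
    [255, 10, 0.6, -36, 0, 0, 0],
    [255, 10, 0.6, -36, 0, 0, 0],
    [255, 10, 0.6, -36, 0, 0, 0],
    [255, 0, 0, -3, 0, 0, 0],
    [255, 0, 0, 0, 0, 0, 0],
    [255, 0, 0, 0, 0, 0, 0]
  ]
}}

```text
time_s: 2.9
ee_pos: [0.4526, -0.2352, 0.0184]
tcp_rot: [-2.888, -0.062, -1.202]
force: [0.9, -0.2, -0.2]
finger_gap: -0.006
gripper_force: 0.0
```

Run:
```python
from h import *
rep(); shot('scene','e',(120,140,260,220),5.5)
```

```text
t 2.9 p [ 0.4526 -0.2352  0.0184] F [ 0.8534 -0.1566 -0.2193] gap -0.006174317504846608 gf 0.0
R [[0.704, 0.041, 0.709], [0.032, -0.999, 0.027], [0.709, 0.004, -0.705]]
q [-1.0782  0.0581  2.393   1.2548  0.7348 -0.5538]
```

View pics/e.png

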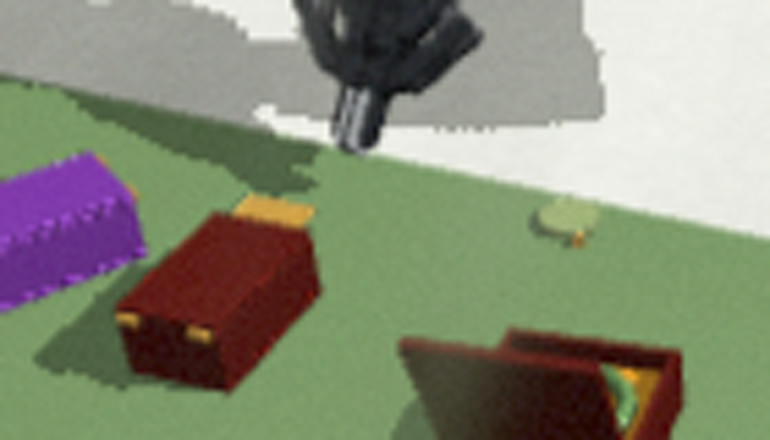

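Closed fingertips are at crop (355,150), just in front of the case tab at (275,205). I'll check the case pose against this scene view.

Run:
```python
from h import *
c=np.array([.5855,-.2269]);y=.041;X=np.array([np.cos(y),np.sin(y)]);Y=np.array([-X[1],X[0]])
def P(a,b,z):
    p=c+a*X+b*Y; u,v=px('scene',[*p,z]); return ((u-120+.41)*5.5,(v-140+.41)*5.5)
for n,q in dict(tabL=(-.072,.022,.045),tabR=(-.072,-.022,.045),RLtop=(.05,.032,.045),RLbot=(.05,.032,0),RRtop=(.05,-.032,.045),FLtop=(-.05,.032,.045)).items(): print(n,np.round(P(*q)))
u,v=px('scene',state()['ee_pos']);print('tip',(u-120)*5.5,(v-140)*5.5)
```

```text
tabL [319. 205.]
tabR [254. 192.]
RLtop [217. 327.]
RLbot [232. 394.]
RRtop [115. 305.]
FLtop [315. 228.]
tip 339.3287358324099 180.37991570680714
```

Run:
```python
from h import *
s=state(); w=viewer.grab_frame('wrist')[:,:,::-1]; im=viewer.grab_frame('scene')[:,:,::-1]; t=viewer.grab_frame('top')[:,:,::-1]
def crop(n,im,k,hw):
    u,v=px(n,s['ee_pos']); u0,v0=int(u)-hw,int(v)-hw
    c=cv2.resize(im[v0:v0+2*hw,u0:u0+2*hw],None,fx=k,fy=k,interpolation=cv2.INTER_NEAREST)
    cv2.circle(c,(int((u-u0+.5)*k),int((v-v0+.5)*k)),4,(255,0,255),-1); return c
a=crop('scene',im,8,18); b=crop('top',t,8,18)
w=w.copy(); M=np.array(cam('wrist')[3]['mount']); f,cx,cy,_=cam('wrist')
for z in (0,-.019):
    p=np.linalg.inv(M)@[0,0,z,1]; cv2.circle(w,(int(f*p[0]/p[2]+cx),int(f*p[1]/p[2]+cy)),3,(255,0,255),-1)
w=cv2.resize(w,(400,300)); w=np.vstack([w,np.zeros((276,400,3),np.uint8)])
o=np.hstack([np.vstack([a,b]),w]); cv2.imwrite('pics/f.png',o); print(o.shape)
```

```text
(576, 688, 3)
```

View pics/f.png

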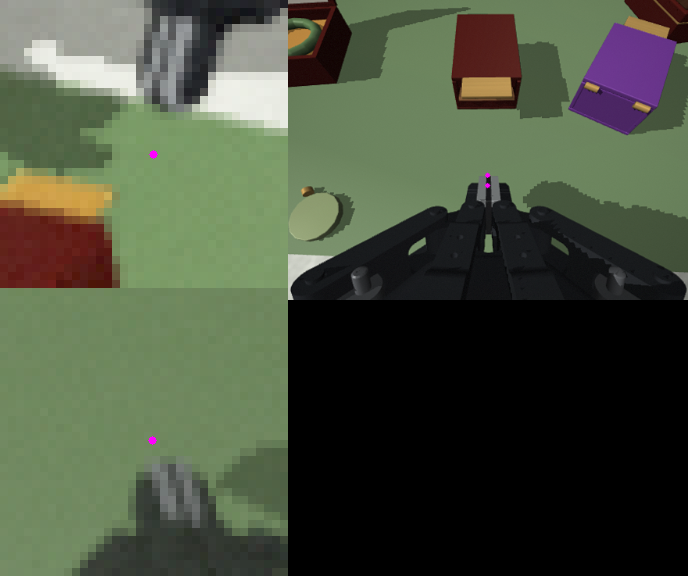

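In the wrist view the TCP mark sits right on the fingertips. In both the scene and top views the tip is about 10–18 mm off the projected ee_pos. So the reported TCP and the cameras disagree, and I'll measure that bias two ways: triangulating the tip, and PnP on the case from the wrist camera.

Run:
```python
from h import *
from scipy.optimize import least_squares
np.set_printoptions(precision=4,suppress=True)
s=state(); e=np.array(s['ee_pos']); R=Ro.from_rotvec(s['tcp_rot']).as_matrix()
# tip triangulation
def o(n): u,v=px(n,e); return int(u)-18,int(v)-18
S=np.array([180/8,109/8])-.5+o('scene'); T=np.array([170/8,172/8])-.5+o('top')
U=R[:,0]*.011
r=least_squares(lambda p: np.r_[np.array(px('scene',p-U))-S,np.array(px('top',p+U))-T],e)
print('tip',r.x,'bias',r.x-e,r.fun)
# wrist pnp
f,cx,cy,c=cam('wrist'); K=np.array([[f,0,cx],[0,f,cy],[0,0,1]])
obj=np.array([[-.072,.022,.043],[-.072,-.022,.043],[.05,.032,.045],[.05,-.032,.045],[-.05,.032,.045],[-.05,-.032,.045],[-.05,.032,0],[-.05,-.032,0]])
img=np.array([(460,100),(515,100),(459,14),(514,14),(452,78),(521,78),(453,108),(520,108)],float); img[:,0]-=288; img*=1.28
ok,rv,tv=cv2.solvePnP(obj,img,K,None); pr=cv2.projectPoints(obj,rv,tv,K,None)[0][:,0]; print('res',(pr-img).round(1).tolist())
M=np.array(c['mount']); C=np.eye(4); C[:3,:3]=cv2.Rodrigues(rv)[0]; C[:3,3]=tv[:,0]
G=np.eye(4); G[:3,:3]=R; G[:3,3]=e
W=G@M@C; print('case by wrist',W)
```

```text
tip [ 0.4349 -0.237   0.0341] bias [-0.0171 -0.0019  0.016 ] [-0.0448 -0.006  -0.0359  0.0197]
res [[1.7, -1.7], [-2.7, -1.7], [-1.8, -1.1], [1.3, -0.6], [-1.2, 0.2], [2.2, 0.3], [5.0, 2.7], [-4.6, 2.7]]
case by wrist [[ 0.9988 -0.0485 -0.0049  0.5842]
 [ 0.0485  0.9988 -0.0075 -0.2287]
 [ 0.0052  0.0073  1.     -0.0002]
 [ 0.      0.      0.      1.    ]]
```

The wrist PnP puts the case at (0.584, -0.229, z=0), yaw 0.048, which agrees with the top view, so ee_pos is sound. The visible finger end, though, lies about 20 mm short of the TCP along the tool. A gentle touch on the table will settle where the fingers really end.

Emit:
{"method": "move_arm", "body": {
  "increments": [
    [255, 0, 0, -4, 0, 0, 0],
    [255, 0, 0, -3, 0, 0, 0],
    [255, 0, 0, 0, 0, 0, 0]
  ]
}}

```text
time_s: 3.4
ee_pos: [0.4511, -0.2334, 0.0086]
tcp_rot: [-2.886, -0.057, -1.197]
force: [0.2, -0.2, -0.3]
finger_gap: 0.004
gripper_force: 0.0
```

Emit:
{"method": "move_arm", "body": {
  "increments": [
    [255, 0, 0, -3, 0, 0, 0],
    [255, 0, 0, 0, 0, 0, 0]
  ]
}}

```text
time_s: 3.6
ee_pos: [0.4511, -0.2334, 0.0054]
tcp_rot: [-2.886, -0.057, -1.197]
force: [-0.1, -0.0, -0.2]
finger_gap: 0.002
gripper_force: 0.0
```

Emit:
{"method": "move_arm", "body": {
  "increments": [
    [255, 0, 0, -3, 0, 0, 0],
    [255, 0, 0, 0, 0, 0, 0]
  ]
}}

```text
time_s: 3.8
ee_pos: [0.4512, -0.2334, 0.0024]
tcp_rot: [-2.886, -0.057, -1.197]
force: [-0.7, 0.3, -0.2]
finger_gap: -0.003
gripper_force: 0.0
```

Emit:
{"method": "move_arm", "body": {
  "increments": [
    [255, 0, 0, -3, 0, 0, 0],
    [255, 0, 0, -3, 0, 0, 0],
    [255, 0, 0, 0, 0, 0, 0]
  ]
}}

```text
time_s: 4.1
ee_pos: [0.4512, -0.2333, -0.0036]
tcp_rot: [-2.886, -0.057, -1.197]
force: [0.3, 0.3, -1.1]
finger_gap: 0.001
gripper_force: 0.0
```

Emit:
{"method": "move_arm", "body": {
  "increments": [
    [255, 0, 0, -2, 0, 0, 0],
    [255, 0, 0, -2, 0, 0, 0],
    [255, 0, 0, 0, 0, 0, 0]
  ]
}}

```text
time_s: 4.4
ee_pos: [0.4512, -0.2335, -0.0074]
tcp_rot: [-2.886, -0.057, -1.197]
force: [-0.5, -0.2, -0.8]
finger_gap: -0.0
gripper_force: 0.0
```

Emit:
{"method": "move_arm", "body": {
  "increments": [
    [255, 0, 0, -2, 0, 0, 0],
    [255, 0, 0, -1, 0, 0, 0],
    [255, 0, 0, 0, 0, 0, 0]
  ]
}}

```text
time_s: 4.7
ee_pos: [0.452, -0.2339, -0.0088]
tcp_rot: [-2.884, -0.059, -1.203]
force: [-10.1, 2.4, 16.6]
finger_gap: 0.004
gripper_force: 8.0
```

Emit:
{"method": "move_arm", "body": {
  "increments": [
    [255, 0, 0, -2, 0, 0, 0],
    [255, 0, 0, -1, 0, 0, 0],
    [255, 0, 0, 0, 0, 0, 0]
  ]
}}

```text
time_s: 5.0
ee_pos: [0.4538, -0.2344, -0.009]
tcp_rot: [-2.879, -0.061, -1.212]
force: [-23.2, 9.2, 42.8]
finger_gap: -0.0
gripper_force: 21.3
```

Contact comes at a reported TCP z of about -0.0085. That matches the triangulation: the fingers end about 23 mm short of the reported TCP along the tool axis. From here I'll use tip E = TCP − 23 mm·z_tool. Backing off now.

Emit:
{"method": "move_arm", "body": {
  "increments": [
    [255, 0, 0, 5, 0, 0, 0],
    [255, 0, 0, 5, 0, 0, 0],
    [255, 0, 0, 3, 0, 0, 0],
    [255, 0, 0, 0, 0, 0, 0]
  ]
}}

```text
time_s: 5.4
ee_pos: [0.4514, -0.2337, 0.0001]
tcp_rot: [-2.887, -0.058, -1.198]
force: [-0.7, 0.4, -0.1]
finger_gap: -0.0
gripper_force: 0.0
```

Emit:
{"method": "move_arm", "body": {
  "increments": [
    [255, 13.5, 0.6, 0, 0, 0, 0],
    [255, 13.5, 0.6, 0, 0, 0, 0],
    [255, 13.5, 0.6, 0, 0, 0, 0],
    [255, 13.5, 0.6, 0, 0, 0, 0],
    [255, 13.5, 0.6, 0, 0, 0, 0],
    [255, 13, 0.5, 0, 0, 0, 0],
    [255, 0, 0, 0, 0, 0, 0]
  ]
}}

```text
time_s: 6.1
ee_pos: [0.5331, -0.2301, 0.0002]
tcp_rot: [-2.886, -0.06, -1.199]
force: [-0.8, -0.1, 0.9]
finger_gap: 0.004
gripper_force: 0.0
```

Emit:
{"method": "move_arm", "body": {
  "increments": [
    [255, 0, 0, 8, 0, 0, 0],
    [255, 0, 0, 8, 0, 0, 0],
    [255, 0.5, 0, 11, 0, 0, 0],
    [255, 1.6, 0.1, 10.9, 0, 0, 0],
    [255, 2.7, 0.1, 10.6, 0, 0, 0],
    [255, 3.8, 0.2, 10.3, 0, 0, 0],
    [255, 0, 0, 0, 0, 0, 0]
  ]
}}

```text
time_s: 6.8
ee_pos: [0.5408, -0.2303, 0.0598]
tcp_rot: [-2.887, -0.059, -1.2]
force: [-0.8, -1.2, 0.3]
finger_gap: -0.002
gripper_force: 0.3
```

Run:
```python
from h import *
rep(); shot('scene','g',(120,110,260,220),4)
```

```text
t 6.8 p [ 0.5408 -0.2303  0.0598] F [-0.8049 -1.2383  0.2967] gap -0.001888371018927019 gf 0.30308915593195707
R [[0.705, 0.04, 0.708], [0.029, -0.999, 0.027], [0.709, 0.002, -0.705]]
q [-0.873   0.0862  2.2403  1.2034  0.6441 -0.2922]
```

View pics/g.png

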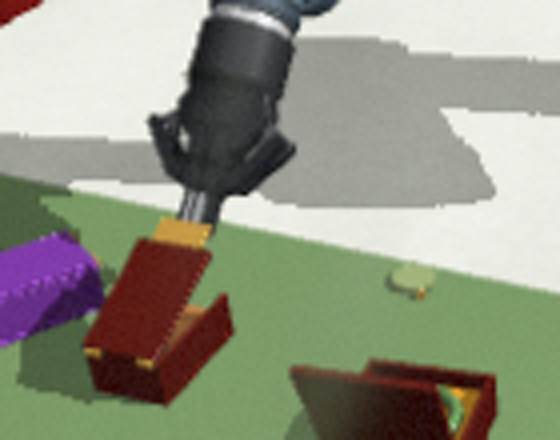

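The lid is rising on the finger: tab at (183,232), case standing still with its rear at (125,375). I'll continue the arc.

Emit:
{"method": "move_arm", "body": {
  "increments": [
    [255, 4.8, 0.2, 9.9, 0, 0, 0],
    [255, 5.8, 0.2, 9.4, 0, 0, 0],
    [255, 6.7, 0.3, 8.8, 0, 0, 0],
    [255, 7.5, 0.3, 8.1, 0, 0, 0],
    [255, 8.3, 0.3, 7.2, 0, 0, 0],
    [255, 8.9, 0.4, 6.4, 0, 0, 0],
    [255, 9.5, 0.4, 5.5, 0, 0, 0],
    [255, 10, 0.4, 4.5, 0, 0, 0],
    [255, 10.4, 0.4, 3.5, 0, 0, 0],
    [255, 0, 0, 0, 0, 0, 0]
  ]
}}

```text
time_s: 7.85
ee_pos: [0.6134, -0.2269, 0.1224]
tcp_rot: [-2.887, -0.059, -1.199]
force: [0.1, 1.7, -0.2]
finger_gap: 0.002
gripper_force: 0.1
```

Emit:
{"method": "move_arm", "body": {
  "increments": [
    [255, 10.7, 0.4, 2.4, 0, 0, 0],
    [255, 10.9, 0.4, 1.3, 0, 0, 0],
    [255, 11, 0.4, 0, 0, 0, 0],
    [255, 11, 0.4, 0, 0, 0, 0],
    [255, 10.8, 0.4, -2, 0, 0, 0],
    [255, 8, 0.3, -2, 0, 0, 0],
    [255, 0, 0, 0, 0, 0, 0],
    [255, 0, 0, 0, 0, 0, 0]
  ]
}}

```text
time_s: 8.65
ee_pos: [0.6746, -0.2243, 0.1211]
tcp_rot: [-2.887, -0.058, -1.197]
force: [-0.6, -0.1, 0.2]
finger_gap: -0.004
gripper_force: 0.0
```

Run:
```python
from h import *
rep(); shot('scene','i',(120,100,260,220),4)
```

```text
t 8.65 p [ 0.6746 -0.2243  0.1211] F [-0.621  -0.079   0.2262] gap -0.003541799097160461 gf 0.0
R [[0.706, 0.04, 0.707], [0.028, -0.999, 0.029], [0.708, -0.001, -0.707]]
q [-0.6628  0.2021  1.9543  1.005   0.5735  0.1082]
```

View pics/i.png

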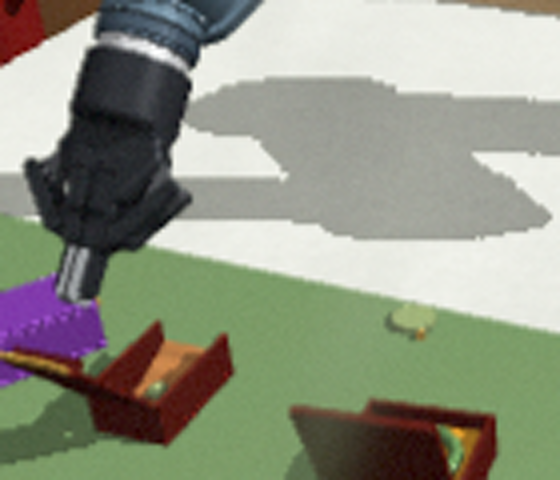

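The lid is lying fully back (edge at (5,352)–(95,390)), the case stands unmoved, and the beads are visible at (155,385). I'll withdraw, untilt, open the fingers and go above the case.

Emit:
{"method": "move_arm", "body": {
  "increments": [
    [255, -6, 0, 20, 0, 0, 0],
    [255, -12, -0.4, 20, 0, 0, 0],
    [0, -12, -0.4, 20, -0.0053, 0.131, 0],
    [0, -12, -0.4, 20, -0.0053, 0.131, 0],
    [0, -12, -0.5, 20, -0.0053, 0.131, 0],
    [0, -12, -0.5, 0, -0.0053, 0.131, 0],
    [0, -12, -0.5, 0, -0.0053, 0.131, 0],
    [0, -12, -0.5, 0, -0.0053, 0.131, 0],
    [0, 0, 0, 0, 0, 0, 0],
    [0, 0, 0, 0, 0, 0, 0]
  ]
}}

```text
time_s: 9.7
ee_pos: [0.5883, -0.226, 0.2165]
tcp_rot: [-3.133, -0.066, -0.052]
force: [-0.2, 0.3, -0.9]
finger_gap: 0.998
gripper_force: 0.0
```

Run:
```python
from h import *
rep(); shot('wrist','j'); w=cv2.imread('pics/raw_j.png'); t=viewer.grab_frame('top')[:,:,::-1]
cv2.imwrite('pics/j.png',w)
```

```text
t 9.7 p [ 0.5883 -0.226   0.2165] F [-0.2268  0.3058 -0.9169] gap 0.9984961003060094 gf 0.0
R [[0.999, 0.042, 0.033], [0.042, -0.999, 0.008], [0.033, -0.007, -0.999]]
q [-0.5572  0.1777  1.6261  0.0251  1.3141  0.9654]
```

View pics/j.png

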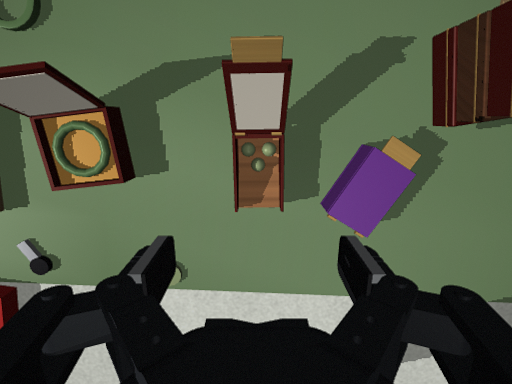

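Lid open with three beads at (248,149), (268,149) and (258,165). The case rim's front corners are (235,210) and (283,210), and its hinge corners (233,133) and (284,133).

Run:
```python
from h import *
rep();s=state()
P=np.array([at('wrist',u,v,.04,s) for u,v in [(235,210),(284,210),(233,134),(284,134)]]);print(P,P.mean(0))
```

```text
t 9.8 p [ 0.5877 -0.2261  0.2165] F [ 1.0314  0.0779 -0.6377] gap 1.0004741131659447 gf 0.0
R [[0.999, 0.042, 0.032], [0.041, -0.999, 0.008], [0.032, -0.007, -0.999]]
q [-0.5576  0.1769  1.627   0.0246  1.3148  0.9658]
[[ 0.537  -0.1999  0.04  ]
 [ 0.5398 -0.2636  0.04  ]
 [ 0.6341 -0.1953  0.04  ]
 [ 0.6366 -0.2572  0.04  ]] [ 0.5869 -0.229   0.04  ]
```

Emit:
{"method": "move_arm", "body": {
  "increments": [
    [0, -2, -2.5, -36, -0.008, 0.032, 0],
    [0, 0, 0, -36, 0, 0, 0],
    [0, 0, 0, -36, 0, 0, 0],
    [0, 0, 0, -36, 0, 0, 0],
    [0, 0, 0, -30, 0, 0, 0],
    [0, 0, 0, -30, 0, 0, 0],
    [0, 0, 0, 0, 0, 0, 0]
  ]
}}

```text
time_s: 10.5
ee_pos: [0.5822, -0.2267, 0.0083]
tcp_rot: [-3.136, -0.064, 0.013]
force: [0.2, 1.3, 0.4]
finger_gap: 1.001
gripper_force: 0.0
```

Emit:
{"method": "move_arm", "body": {
  "increments": [
    [0, 0, 0, -11, 0, 0, 0],
    [0, 0, 0, -10, 0, 0, 0],
    [0, 0, 0, -8, 0, 0, 0],
    [0, 0, 0, 0, 0, 0, 0]
  ]
}}

```text
time_s: 10.9
ee_pos: [0.5859, -0.2285, -0.0166]
tcp_rot: [3.141, 0.066, -0.002]
force: [-0.0, -0.1, -0.6]
finger_gap: 1.001
gripper_force: 0.0
```

```bash
python3 -c "from h import *;rep()"
```

```text
t 10.9 p [ 0.5859 -0.2285 -0.0166] F [-0.0232 -0.1262 -0.5622] gap 1.000764362125081 gf 0.0
R [[0.999, 0.042, -0.002], [0.042, -0.999, -0.0], [-0.002, 0.0, -1.0]]
q [-0.5514  0.4871  1.7086 -0.0012  0.9472  0.9782]
```

Emit:
{"method": "move_arm", "body": {
  "increments": [
    [0, 0, 0, -4, 0, 0, 0],
    [60, 0, 0, 0, 0, 0, 0],
    [255, 0, 0, 0, 0, 0, 0],
    [255, 0, 0, 0, 0, 0, 0],
    [255, 0, 0, 0, 0, 0, 0],
    [255, 0, 0, 0, 0, 0, 0],
    [255, 0, 0, 0, 0, 0, 0]
  ]
}}

```text
time_s: 11.6
ee_pos: [0.5868, -0.2288, -0.0193]
tcp_rot: [3.14, 0.066, 0.0]
force: [0.3, 1.4, 4.2]
finger_gap: 0.738
gripper_force: 68.4
```

Emit:
{"method": "move_arm", "body": {
  "increments": [
    [255, 0, 0, 5, 0, 0, 0],
    [255, 0, 0, 10, 0, 0, 0],
    [255, 0, 0, 15, 0, 0, 0],
    [255, 0, 0, 0, 0, 0, 0],
    [255, 0, 0, 0, 0, 0, 0]
  ]
}}

```text
time_s: 12.1
ee_pos: [0.5867, -0.229, 0.0109]
tcp_rot: [3.139, 0.066, 0.001]
force: [-0.2, -0.3, -6.1]
finger_gap: 0.742
gripper_force: 67.5
```

Run:
```python
from h import *
rep(); shot('scene','k',(120,110,260,220),5)
```

```text
t 12.1 p [ 0.5867 -0.229   0.0109] F [-0.2198 -0.3266 -6.0534] gap 0.7422914567686321 gf 67.48866677284241
R [[0.999, 0.042, 0.001], [0.042, -0.999, -0.002], [0.0, 0.002, -1.0]]
q [-0.5514  0.4432  1.7079 -0.0014  0.9892  0.9782]
```

View pics/k.png

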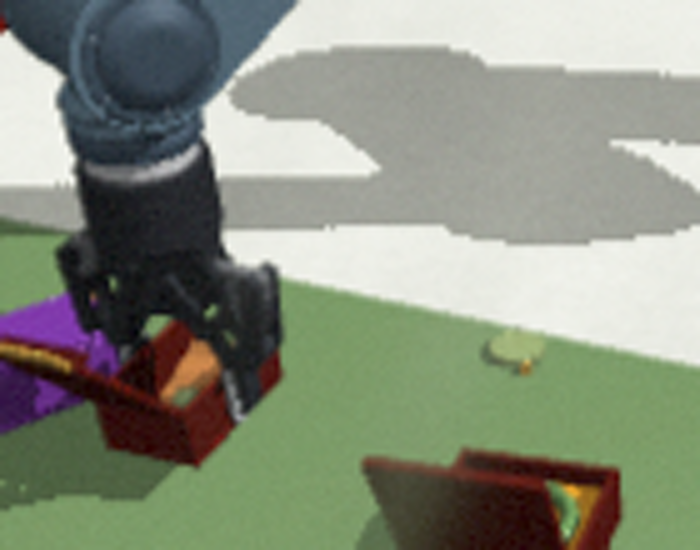

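The case is lifted: weight 6 N, opening 63 mm, level. Its underside is about 19 mm above the reported TCP. I've now used all ten picture views, so further checks are numeric. I'll raise it and carry it high over the bangle box.

Emit:
{"method": "move_arm", "body": {
  "increments": [
    [255, 0, 0, 20, 0, 0, 0],
    [255, 0, 0, 35, 0, 0, 0],
    [255, 0, 0, 35, 0, 0, 0],
    [255, 0, 0, 35, 0, 0, 0],
    [255, 0, 0, 20, 0, 0, 0],
    [255, 2, 10, 0, 0, 0, 0],
    [255, 4, 20, 0, 0, 0, 0],
    [255, 5, 25, 0, 0, 0, 0],
    [255, 5, 25, 0, 0, 0, 0],
    [255, 5, 25, 0, 0, 0, 0],
    [255, 5, 25, 0, 0, 0, 0],
    [255, 5, 25, 0, 0, 0, 0]
  ]
}}

```text
time_s: 13.35
ee_pos: [0.6158, -0.0714, 0.152]
tcp_rot: [-3.14, -0.066, 0.008]
force: [-0.2, -0.1, -5.3]
finger_gap: 0.743
gripper_force: 68.6
```

Emit:
{"method": "move_arm", "body": {
  "increments": [
    [255, 5, 25, 0, 0, 0, 0],
    [255, 5, 25, 0, 0, 0, 0],
    [255, 5, 25, 0, 0, 0, 0],
    [255, 5, 25, 0, 0, 0, 0],
    [255, 5, 25, 0, 0, 0, 0],
    [255, 5, 25, 0, 0, 0, 0],
    [255, 5, 25, 0, 0, 0, 0],
    [255, 5, 25, 0, 0, 0, 0],
    [255, 5, 25, 0, 0, 0, 0],
    [255, 5, 25, 0, 0, 0, 0],
    [255, 2, 15, 0, 0, 0, 0],
    [255, 0, 0, 0, 0, 0, 0]
  ]
}}

```text
time_s: 14.55
ee_pos: [0.6678, 0.1935, 0.1526]
tcp_rot: [3.14, 0.07, -0.007]
force: [0.1, -0.7, -4.6]
finger_gap: 0.741
gripper_force: 68.7
```

```bash
python3 -c "from h import *;rep()"
```

```text
t 14.55 p [0.6678 0.1935 0.1526] F [ 0.1135 -0.7026 -4.6359] gap 0.7405093840780232 gf 68.74317169189453
R [[0.999, 0.045, -0.004], [0.045, -0.999, -0.001], [-0.004, 0.001, -1.0]]
q [ 0.1194  0.4016  1.4718 -0.0003  1.2726  1.6457]
```

Emit:
{"method": "move_arm", "body": {
  "increments": [
    [255, 0.4, 2.5, -20, 0, 0, 0],
    [255, 0.4, 3, -30, 0, 0, 0],
    [255, 0.4, 3, -30, 0, 0, 0],
    [255, 0.4, 2.5, -28, 0, 0, 0],
    [255, 2, 0, -1, 0.0023, -0.05, 0],
    [255, 2, 0, -1, 0.0023, -0.05, 0],
    [255, 2, 0, -1, 0.0023, -0.05, 0],
    [255, 2, 0, -1, 0.0023, -0.05, 0],
    [255, 2, 0, -1, 0.0023, -0.05, 0],
    [255, 2, 0, -1, 0.0023, -0.05, 0],
    [255, 0, 0, 0, 0, 0, 0]
  ]
}}

```text
time_s: 15.65
ee_pos: [0.6801, 0.2013, 0.0387]
tcp_rot: [-3.101, -0.064, -0.459]
force: [-0.4, -0.2, -6.4]
finger_gap: 0.739
gripper_force: 69.5
```

Emit:
{"method": "move_arm", "body": {
  "increments": [
    [255, 0, 0, 2.5, 0.0014, -0.03, 0],
    [255, 0, 0, 2.5, 0.0014, -0.03, 0],
    [255, 0, 0, 2.5, 0.0014, -0.03, 0],
    [255, 0, 0, 2.5, 0.0014, -0.03, 0],
    [255, 0, 0, 0, 0, 0, 0],
    [255, 0, 0, 0, 0, 0, 0],
    [255, 0, 0, 2.5, 0.0014, -0.03, 0],
    [255, 0, 0, 2.5, 0.0014, -0.03, 0],
    [255, 0, 0, 0, 0, 0, 0],
    [255, 0, 0, 2.5, 0.0014, -0.03, 0],
    [255, 0, 0, 2.5, 0.0014, -0.03, 0],
    [255, 0, 0, 0, 0, 0, 0]
  ]
}}

```text
time_s: 16.85
ee_pos: [0.6825, 0.2021, 0.0607]
tcp_rot: [-3.016, -0.063, -0.831]
force: [0.5, 0.9, -5.5]
finger_gap: 0.742
gripper_force: 69.6
```

```bash
python3 -c "from h import *;rep()"
```

```text
t 16.85 p [0.6825 0.2021 0.0607] F [ 0.4605  0.8562 -5.5083] gap 0.7421775407346868 gf 69.56164598464966
R [[0.858, 0.042, 0.512], [0.035, -0.999, 0.023], [0.512, -0.001, -0.859]]
q [ 0.1502  0.3215  1.8482 -0.1276  0.4398  1.7801]
```

Emit:
{"method": "move_arm", "body": {
  "increments": [
    [255, 2, 0, 4, 0.0016, -0.035, 0],
    [255, 2, 0, 4, 0.0016, -0.035, 0],
    [255, 2, 0, 4, 0.0016, -0.035, 0],
    [255, 2, 0, 4, 0.0016, -0.035, 0],
    [255, 0, 0, 0, 0, 0, 0]
  ]
}}

```text
time_s: 17.35
ee_pos: [0.6907, 0.2021, 0.0767]
tcp_rot: [-2.948, -0.061, -1.039]
force: [-0.4, -0.1, -5.1]
finger_gap: 0.74
gripper_force: 69.6
```

Run:
```python
from h import *
rep()
for n in('top','scene'): shot(n,'m_'+n)
# bead candidates: colour inside tray vs before (beads greenish on grey felt)
a=cv2.imread('pics/raw_a.png').astype(int); b=cv2.imread('pics/raw_m_top.png').astype(int)
g=b[:,:,1]-(b[:,:,0]+b[:,:,2])/2
ys,xs=np.mgrid[0:384,0:512]; poly=np.array([(188,139),(228,142),(224,192),(183,188)]); m=np.zeros((384,512),np.uint8); cv2.fillPoly(m,[poly],1)
k=((g>8)&(m>0)).astype(np.uint8); n,l,st,ce=cv2.connectedComponentsWithStats(k)
for i in range(1,n):
    if st[i,4]>=4: print(st[i,4],ce[i],at('top',*ce[i],.0175))
```

```text
t 17.35 p [0.6907 0.2021 0.0767] F [-0.4212 -0.0952 -5.1337] gap 0.7399493291872491 gf 69.57722425460815
R [[0.778, 0.042, 0.627], [0.032, -0.999, 0.028], [0.627, -0.002, -0.779]]
q [ 0.154   0.2871  1.9064 -0.2507  0.2813  1.9003]
4 [227.  154.5] [0.6345 0.1381 0.0175]
4 [226.  171.5] [0.5789 0.1396 0.0175]
```

Run:
```python
from h import *
a=cv2.imread('pics/raw_a.png').astype(int); b=cv2.imread('pics/raw_m_top.png').astype(int)
d=(b-a)[136:196:1,180:232:1]
print('B-A gray every px; rows 140..194'); 
for r in range(140,194,2): print(r,' '.join('%4d'%x for x in (b-a)[r,182:230:2].mean(1)))
```

```text
B-A gray every px; rows 140..194
140  -59  -65  -88  -26  -21  -26  -32  -40  -12  -33  -40  -45  -48  -51  -79  -77  -90  -94  -83  -77  -70  -70  -49  -16
142  -67  -69  -86  -19  -44  -41  -39  -37  -87  -76  -73  -73  -74  -72  -61  -56  -43  -51  -40  -42  -57  -63  -57  -37
144  -64  -44  -89  -19  -45  -46  -41  -45  -84  -88  -77  -84  -85  -91  -85  -90  -89  -88  -88  -55  -63  -78  -71  -40
146  -67  -50  -79  -17  -43  -48  -43  -45  -74  -81  -80  -85  -90  -89  -83  -90  -86  -92  -77  -63  -71  -83  -89  -41
148  -45  -34  -52  -14  -48  -46  -41  -72  -71  -65  -62  -71  -80  -85  -88  -83  -91  -89  -67  -70  -70  -72  -74  -38
150  -43  -31  -36    1  -38  -34  -26  -54  -61  -58  -61  -68  -62  -83  -80  -59  -81  -84  -52  -39  -58  -75  -81  -41
152  -68  -21   -4  -19  -42   -8   12  -20  -15  -15  -35  -64  -64  -57  -39  -29  -77  -81   -7    0   -2  -57  -62  -23
154  -10   -1    0  -30    8   27   19  -14  -20  -18  -27  -34  -48  -33  -27  -23  -79  -85  -17   -1    0   -1   -5   -1
156    0   -1   -5   -9   48   18   10  -33  -39  -45  -47  -41  -40  -24  
[... 1580 characters left out ...]
  -44  -35  -38  -43  -42  -36  -29  -26  -22  -73  -79  -70  -66  -80  -19   -2
184  -72  -18  -23  -25  -20  -57  -54  -59  -52  -42  -34  -26  -17  -31  -27  -23  -21  -69  -76  -78  -77  -84  -12   -5
186  -63  -27  -23  -25  -20  -41  -39  -40  -34  -35  -32  -27  -24  -26  -16  -21  -12  -54  -74  -82  -77  -82  -12   -6
188  -82  -77  -61  -39  -28  -27  -25  -16  -14   -8   -1    2  -18  -18   -4    1   -1   -4  -82  -81  -81  -80  -22   -1
190   -7   13    8   -2  -12  -10  -18  -23  -30  -33  -45  -51  -54  -49  -44    0    1    8  -57  -63  -52  -78  -23   -3
192    1    0   -6   -6  -10   -4   -7   -7   -9  -14  -20  -14  -17  -28  -25   24   16    8  -47  -64  -67  -69  -30    0
```

Run:
```python
from h import *
j=cv2.imread('pics/raw_j.png').astype(float)
for p in [(248,149),(268,149),(258,165)]: print('bead bgr',j[p[1]-2:p[1]+3,p[0]-2:p[0]+3].mean((0,1)).round())
T=np.array([.5975,.2043]);y=-.06;X=np.array([np.cos(y),np.sin(y)]);Y=np.array([-X[1],X[0]])
for n in('top','scene'):
    b=cv2.imread(f'pics/raw_m_{n}.png').astype(float)
    poly=np.array([px(n,[*(T+a*X+c*Y),.012]) for a,c in [(-.077,-.062),(-.077,.062),(.077,.062),(.077,-.062)]]).astype(int)
    m=np.zeros((384,512),np.uint8); cv2.fillPoly(m,[poly],1)
    r=b[:,:,1]/(b[:,:,[0,2]].mean(2)+5)
    print(n,'median ratio',np.median(r[m>0]))
    k=((r>1.12)&(m>0)).astype(np.uint8); N,l,st,ce=cv2.connectedComponentsWithStats(k)
    for i in range(1,N):
        if st[i,4]>=5: print(st[i],ce[i].round(1),at(n,*ce[i],.0175).round(3),b[l==i].mean(0).round())
```

```text
bead bgr [67. 92. 83.]
bead bgr [107. 148. 134.]
bead bgr [ 99. 137. 124.]
top median ratio 0.989247311827957
scene median ratio 0.95
[305 238   7   7  38] [307.8 241.2] [0.619 0.252 0.017] [ 96. 138. 125.]
```

Emit:
{"method": "move_arm", "body": {
  "increments": [
    [255, 0, 0, 0, 0, 0, 0],
    [255, 0, 0, 0, 0, 0, 0],
    [255, 0, 0, 0, 0, 0, 0]
  ]
}}

```text
time_s: 17.75
ee_pos: [0.6911, 0.2022, 0.0771]
tcp_rot: [-2.946, -0.061, -1.042]
force: [0.8, -0.4, -5.4]
finger_gap: 0.74
gripper_force: 69.6
```

```bash
cat >> h.py <<'E'
def beads(names=('top','scene'),th=1.09,amin=3):
    T=np.array([.5975,.2043]);y=-.06;X=np.array([np.cos(y),np.sin(y)]);Y=np.array([-X[1],X[0]])
    for n in names:
        b=viewer.grab_frame(n)[:,:,::-1].astype(float)
        poly=np.array([px(n,[*(T+a*X+c*Y),.014]) for a,c in [(-.08,-.065),(-.08,.065),(.08,.065),(.08,-.065)]]).astype(int)
        m=np.zeros((384,512),np.uint8); cv2.fillPoly(m,[poly],1)
        r=b[:,:,1]/(b[:,:,[0,2]].mean(2)+5)
        k=((r>th)&(m>0)).astype(np.uint8); N,l,st,ce=cv2.connectedComponentsWithStats(k)
        for i in range(1,N):
            if st[i,4]>=amin:
                p=at(n,*ce[i],.0175)[:2]-T; print(n,st[i].tolist(),'tray xy mm',(1000*p@np.c_[X,Y]).round(),b[l==i].mean(0).round())
E
python3 - <<'E'
from h import *
beads()
print(px('top',[.619,.252,.0175]))
E
```

```text
scene [305, 238, 7, 7, 39] tray xy mm [18. 49.] [ 96. 138. 124.]
(np.float64(191.1576158185096), np.float64(158.42100534447889))
```

Run:
```python
from h import *
b=viewer.grab_frame('top')[:,:,::-1].astype(int); cv2.imwrite('pics/raw_n.png',b)
for v in range(150,168,2): print(v,[tuple(b[v,u]) and ','.join(map(str,b[v,u])) for u in range(184,202,2)])
s=viewer.grab_frame('scene')[:,:,::-1].astype(int); cv2.imwrite('pics/raw_o.png',s)
for v in range(234,250,2): print(v,[','.join(map(str,s[v,u])) for u in range(300,318,2)])
```

```text
150 ['80,80,77', '88,93,93', '92,91,87', '53,52,48', '52,52,46', '74,66,59', '77,70,57', '78,71,59', '74,68,54']
152 ['71,104,98', '72,112,130', '63,66,64', '60,57,50', '87,79,67', '118,108,86', '116,105,86', '129,119,96', '125,113,91']
154 ['94,134,135', '61,95,113', '58,59,56', '109,98,76', '125,112,92', '115,110,101', '124,113,95', '122,108,88', '119,106,86']
156 ['94,138,148', '53,76,89', '94,88,72', '152,140,122', '123,111,91', '115,103,83', '108,98,80', '103,93,75', '97,88,72']
158 ['89,136,157', '47,70,77', '146,134,115', '113,101,83', '103,93,74', '96,90,71', '96,88,71', '100,93,75', '109,99,79']
160 ['89,136,158', '77,80,77', '103,94,77', '98,87,70', '104,95,77', '110,99,81', '115,104,85', '115,105,83', '120,110,91']
162 ['96,89,71', '100,91,73', '104,94,75', '113,104,84', '116,106,86', '120,108,86', '121,110,89', '124,110,90', '126,114,93']
164 ['111,102,81', '114,104,84', '115,105,85', '120,108,87', '122,108,88', '124,110,90', '126,114,91', '128,113,90', '132,120,98']
166 ['125,112,91', '122,109,87', '125,111,91', '125,111,90', '128,116,93', '128,113,92', '126,112,90', '13
[... 472 characters left out ...]
2,121,109', '127,185,166', '142,209,187', '97,96,95', '99,117,132', '111,171,212']
242 ['97,94,96', '98,97,98', '77,84,82', '67,101,90', '103,156,137', '97,144,128', '91,91,91', '105,161,202', '101,154,191']
244 ['107,104,105', '98,96,95', '95,93,96', '58,81,72', '66,99,90', '62,77,70', '98,120,135', '114,172,216', '88,134,167']
246 ['140,137,137', '112,108,110', '99,97,97', '88,87,88', '90,90,89', '97,94,96', '110,166,205', '95,149,185', '86,132,164']
248 ['156,153,151', '96,95,95', '94,92,90', '96,94,94', '96,95,97', '105,137,161', '110,168,211', '88,133,166', '90,137,134'][ WARN:0@0.476] global loadsave.cpp:1063 imwrite_ Unsupported depth image for selected encoder is fallbacked to CV_8U.
```

The top view is covered by the arm and the scene view by the case. One bead shows at rest in the tray. I'll raise the case at the same tilt to see the tray.

Emit:
{"method": "move_arm", "body": {
  "increments": [
    [255, 0, 0, 15, 0, 0, 0],
    [255, 0, 0, 25, 0, 0, 0],
    [255, 0, 0, 30, 0, 0, 0],
    [255, 0, 0, 30, 0, 0, 0],
    [255, 0, 0, 30, 0, 0, 0],
    [255, 0, 0, 30, 0, 0, 0],
    [255, 0, 0, 20, 0, 0, 0],
    [255, 0, 0, 0, 0, 0, 0]
  ]
}}

```text
time_s: 18.75
ee_pos: [0.6931, 0.2028, 0.2643]
tcp_rot: [-2.939, -0.061, -1.057]
force: [0.8, -0.4, -4.5]
finger_gap: 0.738
gripper_force: 69.8
```

Run:
```python
from h import *
rep(); beads()
```

```text
t 18.75 p [0.6931 0.2028 0.2643] F [ 0.7827 -0.3861 -4.5058] gap 0.7380935592174993 gf 69.81138110160828
R [[0.77, 0.043, 0.636], [0.031, -0.999, 0.03], [0.637, -0.003, -0.771]]
q [ 0.1543  0.0293  1.8144 -0.1186  0.6137  1.756 ]
top [202, 171, 4, 5, 17] tray xy mm [-26.   4.] [ 98. 134. 121.]
scene [287, 222, 6, 6, 32] tray xy mm [-23. -18.] [102. 148. 133.]
scene [294, 223, 7, 7, 34] tray xy mm [-26.   2.] [103. 146. 132.]
scene [305, 238, 7, 7, 39] tray xy mm [18. 49.] [ 96. 138. 124.]
```

All three beads lie in the tray: (-23,-18), (-26,2) and (18,49) mm. I'll level the case and carry it back to its old place.

Emit:
{"method": "move_arm", "body": {
  "increments": [
    [255, -2, 0, 0, -0.005, 0.115, 0],
    [255, -2, 0, 0, -0.005, 0.115, 0],
    [255, -2, 0, 0, -0.005, 0.115, 0],
    [255, -2, -10, 0, -0.005, 0.115, 0],
    [255, -4, -20, 0, -0.005, 0.115, 0],
    [255, -6, -27, 0, -0.005, 0.115, 0],
    [255, -6, -27, 0, 0, 0, 0],
    [255, -6, -27, 0, 0, 0, 0],
    [255, -6, -27, 0, 0, 0, 0],
    [255, -6, -27, 0, 0, 0, 0],
    [255, -6, -27, 0, 0, 0, 0],
    [255, -6, -27, 0, 0, 0, 0]
  ]
}}

```text
time_s: 20.05
ee_pos: [0.6361, -0.0177, 0.2545]
tcp_rot: [-3.14, -0.065, 0.02]
force: [-0.0, -0.0, -4.7]
finger_gap: 0.743
gripper_force: 69.3
```

Emit:
{"method": "move_arm", "body": {
  "increments": [
    [255, -6, -27, 0, 0, 0, 0],
    [255, -6, -27, 0, 0, 0, 0],
    [255, -6, -27, 0, 0, 0, 0],
    [255, -6, -27, 0, 0, 0, 0],
    [255, -6, -27, 0, 0, 0, 0],
    [255, -6, -27, 0, 0, 0, 0],
    [255, -5, -27, 0, 0, 0, 0],
    [255, -4, -15, 0, 0, 0, 0],
    [255, -2, -8, 0, 0, 0, 0],
    [255, 0, 0, 0, 0, 0, 0],
    [255, 0, 0, 0, 0, 0, 0]
  ]
}}

```text
time_s: 21.15
ee_pos: [0.5901, -0.2278, 0.2567]
tcp_rot: [-3.139, -0.066, 0.017]
force: [0.0, -0.6, -5.5]
finger_gap: 0.735
gripper_force: 69.4
```

```bash
python3 -c "from h import *;rep()"
```

```text
t 21.15 p [ 0.5901 -0.2278  0.2567] F [ 0.0206 -0.6316 -5.4544] gap 0.7351341829915542 gf 69.43217754364014
R [[0.999, 0.042, -0.011], [0.042, -0.999, 0.001], [-0.011, -0.002, -1.0]]
q [-0.5453  0.1778  1.552  -0.0046  1.4218  0.9841]
```

Emit:
{"method": "move_arm", "body": {
  "increments": [
    [255, 0, 0, -25, 0, -0.011, 0],
    [255, 0, 0, -36, 0, 0, 0],
    [255, 0, 0, -36, 0, 0, 0],
    [255, 0, 0, -36, 0, 0, 0],
    [255, 0, 0, -36, 0, 0, 0],
    [255, 0, 0, -36, 0, 0, 0],
    [255, 0, 0, -30, 0, 0, 0],
    [255, 0, 0, -20, 0, 0, 0],
    [255, 0, 0, -5, 0, 0, 0],
    [255, 0, 0, 0, 0, 0, 0],
    [255, 0, 0, 0, 0, 0, 0]
  ]
}}

```text
time_s: 22.25
ee_pos: [0.5914, -0.229, -0.0011]
tcp_rot: [3.14, 0.066, 0.005]
force: [0.5, 0.5, -5.0]
finger_gap: 0.741
gripper_force: 69.2
```

Emit:
{"method": "move_arm", "body": {
  "increments": [
    [255, 0, 0, -4, 0, 0, 0],
    [255, 0, 0, -4, 0, 0, 0],
    [255, 0, 0, -4, 0, 0, 0],
    [255, 0, 0, 0, 0, 0, 0]
  ]
}}

```text
time_s: 22.65
ee_pos: [0.5893, -0.2284, -0.0156]
tcp_rot: [-3.14, -0.065, 0.001]
force: [-0.3, -0.8, -5.7]
finger_gap: 0.742
gripper_force: 69.3
```

Emit:
{"method": "move_arm", "body": {
  "increments": [
    [255, 0, 0, -2, 0, 0, 0],
    [255, 0, 0, -1.5, 0, 0, 0],
    [255, 0, 0, 0, 0, 0, 0]
  ]
}}

```text
time_s: 22.95
ee_pos: [0.5897, -0.2286, -0.0187]
tcp_rot: [-3.14, -0.065, 0.0]
force: [-0.9, 0.9, -5.2]
finger_gap: 0.741
gripper_force: 69.3
```

Emit:
{"method": "move_arm", "body": {
  "increments": [
    [255, 0, 0, -1, 0, 0, 0],
    [255, 0, 0, 0, 0, 0, 0]
  ]
}}

```text
time_s: 23.15
ee_pos: [0.5901, -0.2288, -0.0193]
tcp_rot: [-3.141, -0.065, -0.001]
force: [0.3, 0.4, -5.5]
finger_gap: 0.741
gripper_force: 69.5
```

Emit:
{"method": "move_arm", "body": {
  "increments": [
    [255, 0, 0, -1, 0, 0, 0],
    [255, 0, 0, 0, 0, 0, 0]
  ]
}}

```text
time_s: 23.35
ee_pos: [0.5901, -0.2288, -0.0193]
tcp_rot: [-3.141, -0.065, -0.0]
force: [-4.6, 2.8, 4.3]
finger_gap: 0.745
gripper_force: 70.3
```

Contact: the force went from -5.5 to +4.3 N. I'll release slowly and lift away.

Emit:
{"method": "move_arm", "body": {
  "increments": [
    [50, 0, 0, 0, 0, 0, 0],
    [0, 0, 0, 0, 0, 0, 0],
    [0, 0, 0, 0, 0, 0, 0],
    [0, 0, 0, 0, 0, 0, 0],
    [0, 0, 0, 0, 0, 0, 0]
  ]
}}

```text
time_s: 23.85
ee_pos: [0.5901, -0.2288, -0.0204]
tcp_rot: [-3.141, -0.065, -0.001]
force: [-0.3, -0.0, 0.1]
finger_gap: 1.003
gripper_force: 0.0
```

Emit:
{"method": "move_arm", "body": {
  "increments": [
    [0, 0, 0, 10, 0, 0, 0],
    [0, 0, 0, 20, 0, 0, 0],
    [0, 0, 0, 35, 0, 0, 0],
    [0, 0, 0, 40, 0, 0, 0],
    [0, 0, 0, 40, 0, 0, 0],
    [0, 0, 0, 40, 0, 0, 0],
    [0, 0, 0, 40, 0, 0, 0],
    [0, 0, 0, 0, 0, 0, 0],
    [0, 0, 0, 0, 0, 0, 0]
  ]
}}

```text
time_s: 24.75
ee_pos: [0.5905, -0.2291, 0.2067]
tcp_rot: [3.14, 0.065, 0.005]
force: [0.6, -0.8, -0.6]
finger_gap: 1.002
gripper_force: 0.0
```

Run:
```python
from h import *
rep(); beads()
s=state(); w=viewer.grab_frame('wrist')[:,:,::-1]; cv2.imwrite('pics/raw_q.png',w)
w=w.astype(int); sc=viewer.grab_frame('scene')[:,:,::-1]; cv2.imwrite('pics/raw_r.png',sc)
# compare scene with the picture taken when lid was open & case standing (raw_i): case region away from arm
a=cv2.imread('pics/raw_i.png').astype(int)
u,v=px('scene',[.637,-.195,.0]); print('RLbot',u,v)
for name,b in(('i',a),('now',sc.astype(int))):
    d=((b[:,:,2]>b[:,:,1]*1.6)&(b[:,:,2]<150)); m=np.zeros(d.shape,bool); m[170:215,143:180]=1
    ys,xs=np.where(d&m); print(name,len(xs),xs.min(),xs.max(),ys.min(),ys.max(),xs[ys.argmax()],ys[xs.argmax()])
# wrist: dark red mask bbox rows
d=((w[:,:,2]>w[:,:,1]*1.5)&(w[:,:,2]>w[:,:,0]*1.5)).astype(np.uint8); d[:,:200]=0; d[:,330:]=0; d[235:]=0
ys,xs=np.where(d); print('wrist red',xs.min(),xs.max(),ys.min(),ys.max())
for y in range(ys.min(),ys.max()+1,8):
    q=np.where(d[y])[0]; print(y,q.min() if len(q) else 0,q.max() if len(q) else 0,end=' | ')
```

```text
t 24.75 p [ 0.5905 -0.2291  0.2067] F [ 0.5535 -0.8397 -0.6459] gap 1.0015300140581844 gf 0.0
R [[0.999, 0.041, 0.003], [0.041, -0.999, -0.001], [0.003, 0.001, -1.0]]
q [-0.549   0.2085  1.6087  0.0005  1.321   0.9803]
top [189, 156, 5, 6, 25] tray xy mm [19. 49.] [ 94. 130. 118.]
top [202, 171, 6, 6, 25] tray xy mm [-26.   2.] [ 96. 131. 119.]
top [209, 171, 5, 5, 22] tray xy mm [-23. -18.] [ 95. 132. 120.]
scene [287, 222, 6, 6, 31] tray xy mm [-23. -18.] [103. 149. 134.]
scene [294, 223, 7, 7, 34] tray xy mm [-26.   2.] [103. 146. 132.]
scene [305, 238, 7, 7, 39] tray xy mm [18. 49.] [ 96. 137. 124.]
RLbot 160.5883360832416 211.59250742092402
i 572 143 177 176 210 158 190
now 573 143 176 175 211 159 189
wrist red 218 293 47 207
47 219 293 | 55 219 292 | 63 220 291 | 71 221 290 | 79 223 289 | 87 224 288 | 95 225 287 | 103 226 286 | 111 228 285 | 119 229 284 | 127 230 283 | 135 230 283 | 143 231 283 | 151 231 283 | 159 231 283 | 167 231 283 | 175 232 283 | 183 232 282 | 191 232 282 | 199 233 282 | 207 233 282 |
```

The case stands upright as before: its outline in the scene view matches the earlier standing one within 1 px. Both cameras place all three beads in the tray, and the arm is clear. Handing in.

```bash
python3 -c "from rig import robot; print(robot.sign_off())"
```

```text
the job is handed in; nothing more can be done
None
```

The job is handed in, with no verdict returned: the lid was swung fully back first, all three beads are in the wooden tray, the empty case stands upright on the table at its old place, and the bangle, loupe and pendant were never approached.

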